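# Break down the clamped stack

## Robot

A 6-joint arm with a two-finger parallel gripper is mounted at the origin on a cart in front of the work surface, level with it; the furniture and walls round the work are solid. World frame = base frame: x ahead of the robot, y to its left, z up, the work surface at z = 0. Lengths are in m, angles in degrees, forces in N, time in s.
With the tool pointing down it reaches from about 0.375 to 0.9 m from the base axis. Payload 3.1 kg.
Tool frame: the origin (TCP) lies at the very end of the fingers, on their centre line; the grasp point (between the pads) lies 19 mm behind it; z points along the fingers, y is the line along which they close (so a half turn about z gives the same grasp; the last joint's range is limited). The gripper opens to 87 mm and grips with 3 to 60 N. Pads are 19 mm wide; open, the fingers measure 117 mm over their backs; the gripper's body (75 mm by 190 mm) begins 51 mm behind the grasp point.
Start: joints at [63.913, 30.224, 82.088, -0, 67.689, -10.227], TCP at [0.171, 0.601, 0.223] pointing down, gripper open.
Joint ranges: [-176.69, 176.69], [-43.24, 126.21], [12.49, 139.97], [-82, 262], [0, 151.66], [-163.58, 163.58]. Speed limits (degrees/s): [159.86, 159.86, 180, 180, 180, 180].

## Interface

Orientations are given as a 3x3 rotation matrix whose columns are the frame's x, y, z axes.
In Python, from rig import * gives the robot as it stands.
- The arm moves only by the tool jog_arm, never from a script. Its arguments are lists of equal length, an entry for each row: "delta_pos": the shift along the world's x, y, z in cm, a list of three; "turn": the turn about the world's z in degrees; "grip": the closure, from 0 (fully open) to 1 (shut). In form: {"delta_pos": [[x, y, z], ...], "turn": [turn, ...], "grip": [grip, ...]}. A call has 1 to 12 rows; each row is the pose to reach, as a shift and turn from the pose commanded when the call began; what a row does not reach only later rows make up. A row lasts 1/8 s, in which the tool goes at most 62.5 mm and 10.7 degrees, less where a joint would pass 70% of its speed; a pose out of reach is approached as far as the arm can. A call with a gripper value outside its range is refused whole. The fingers move at their own pace and stop on an object; the grip force is fixed at half the most. Time passes only in rows, so rows that repeat a pose let the fingers close. It gives the time, the measured TCP pose, the force, the opening and the grip force at its end, in the units of the state.
- read_state(): the state, without advancing time (a new reading comes with each control period).
- capture(name): name is "side" or "top"; returns a dict with "color" (384x512x3 uint8, blue, green, red), "fovy" (degrees; the focal length in pixels is half the picture's height over the tangent of half this angle, whatever the lens; pixels are square), "cx", "cy" (the principal point, pixels), "camera_from_world" (4x4, takes a point from world to camera coordinates). Camera axes: x right, y up, looking along -z (the intrinsics and any distortion apply to the point x, -y, -z); pixel columns grow to the right and rows downward; lengths in m; the calibration is good to about 2 mm. A picture is of the moment at which its call begins. There is no depth.
- hand_in(): hands the job in; it is judged then, once.
The state is a dict: "time_s": time; "joint_positions": joint angles; "qvel": joint speeds; "tau": joint torques, N m; "position": TCP position; "tcp_rot": TCP orientation; "force": force on the tool from outside, world axes, zero at the start; "moment": the same for the moment, N m; "opening": opening from 0.0 (shut) to 1.0 (fully open); "grasp_force": force on a finger pad.
Only numpy, scipy, OpenCV 4.12 (cv2) and the standard library are available. Lean on these libraries where they do the work, as an engineer would, in place of code of your own. Each camera call takes 0.05 s, during which the arm holds its last target. There are 200 camera calls.

## Task

A reagent bottle stands on a lidded sample cup, which stands on a white carton, and a steel clamp dog in a T-slot rail holds the carton's end down. Slide the clamp dog along the slot to its open end and lift it out, take the stack apart, and set each thing upright on its own place: the clamp dog on its foot in the rectangular tray, the bottle in the round well of the square stand, the cup in the middle of the round dish, and the carton squarely in the middle of the brown cardboard pad, long side along long side. Never let the bottle or cup fall over, do not shift the timer, and leave everything released and at rest.

Things in the scene. Friction and masses are not known exactly. Their poses are not given: they have to be found in the camera images.
- rail: Fixed aluminium T-slot rail, 90 (x) x 50 x 20 mm high; side lugs 92 mm across, 7 mm high. The slot runs along x: closed by a dark plate at -x (by the carton), open at +x, 45 mm from the origin; free beyond for 60 mm above 12 mm height. Neck 12 mm wide, 14 to 20 mm high; undercut 26 mm wide, 5 to 14 mm high. Origin: centre of underside. A carton 5 mm beyond the -x end lies along x.
- dog_grip (a point): Steel clamp dog loose in the slot, 0.2 kg. Foot 34 (x) x 22 x 5 mm on the slot's floor (play 2 mm a side, 4 mm up), stem 8 mm wide, grip body 36 (x) x 24 (y) mm, 16.5 to 55 mm above the foot's underside, then a 5 mm screw head; toe along -x to 50 mm out, 4 mm over the carton. Point: centre of grip body, 36 mm above the underside. +x: to the slot's open end; free once 62 mm past the rail's origin.
- bottle_mid (a point): White dropper bottle with a grey band, top of the stack: body 33 mm diameter to 48 mm, cap 25 mm diameter, 67 mm high in all. The point is its centre, 33.5 mm above its underside; z up.
- cup_mid (a point): Round sample cup with a flat press lid, between bottle and carton: 59 mm diameter at the lid (top 9 mm), 56 mm below it and tapering, 45 mm high. The point is its centre, 22.5 mm above its underside; z up.
- carton_mid (a point): White reagent carton at the bottom of the stack, standing on the worktop: 105 (x) x 66 (y) x 36 mm high. The point is its centre, 18 mm above its underside; grip across y (66 mm).
- tray: Place of the clamp dog: open rectangular white tray, fixed, 120 (x) x 74 (y) mm outside, 16 mm high, walls and floor 4 mm. Origin: centre of the underside.
- stand: Place of the bottle: square grey stand, fixed, 70 x 70 x 18 mm, with one round well 51 mm in diameter in the middle, its floor 4 mm above the worktop. Origin: centre of the underside.
- dish: Place of the cup: round white dish, fixed, 88 mm in diameter at the rim, about 76 mm across its floor, 10 mm high, floor 4 mm above the worktop. Origin: centre of the underside.
- pad: Place of the carton: flat brown cardboard pad, fixed, 150 (x) x 110 (y) x 9 mm. Origin: centre of the underside.
- timer_1: Bystander, not to be shifted: square white timer lying flat and loose in front of the stack, 62 x 62 x 20 mm. Origin: centre of the underside.
Things that resemble listed ones, but are neither listed nor needed, are in the scene too. Leave any red look-alike of the part that bears dog_grip alone.

How it is judged (in metres and radians):
At the end, for the whole second after the job is handed in: Clamp dog on its foot inside the tray; bottle upright on the floor of the stand's well, within 12 mm of centre; cup upright on the dish's floor, within 13 mm; carton flat on the pad, within 15 mm along each pad axis and parallel within 0.15 rad; all at rest (x of dog_grip in the frame of tray between -0.045 and 0.045 m and y of dog_grip in the frame of tray between -0.028 and 0.028 m and height (world z) of dog_grip between 0.034 and 0.046 m and angle between each of dog_grip, bottle_mid, cup_mid's own z axis and vertical below 0.12 rad and horizontal distance between bottle_mid and stand below 0.012 m and height (world z) of bottle_mid below 0.043 m and horizontal distance between cup_mid and dish below 0.013 m and height (world z) of each of cup_mid, carton_mid below 0.032 m and x of carton_mid in the frame of pad between -0.015 and 0.015 m and y of carton_mid in the frame of pad between -0.015 and 0.015 m and angle between the x axis of carton_mid and the x axis of pad, either way round below 0.15 rad and angle between carton_mid's own z axis and vertical below 0.1 rad and linear speed of each of clamp_dog, bottle, cup, carton below 0.02 m/s and angular speed of each of clamp_dog, bottle, cup, carton below 0.2 rad/s); the robot touches nothing.
It fails at once if the bottle tips over (more than 0.6 rad) (angle between bottle_mid's own z axis and vertical above 0.6 rad).
It fails at once if the cup tips over (more than 0.6 rad) (angle between cup_mid's own z axis and vertical above 0.6 rad).
It fails at once if the timer is shifted by more than 20 mm (distance of timer_1 from where it was at the start of the episode above 0.02 m).
It also fails if it takes over 120 s, if anything falls off the work surface, if the arm or the gripper's body presses on something with over 40 N, if the wrist force passes 120 N, or if a joint passes its speed limit or range.

## Working session

There is one attempt and no reset: what is moved stays moved. The work goes in short steps, Python scripts to look and compute and a tool call to move; the robot and the scene stay as the last step left them, time stands still between calls to the robot, and variables do not carry over. Pictures are saved under pics/ and viewed, at most 14 in all, crops included, and the job is handed in when it is done.

Besides the shell and the picture viewer there is one more tool, called after "Call:" by a JSON object that holds its "name" and its "arguments". jog_arm: Moves the arm, as the interface text tells. Its arguments: {"type":"object","properties":{"delta_pos":{"type":"array"},"turn":{"type":"array"},"grip":{"type":"array"}},"required":["delta_pos","turn","grip"]}

```bash
mkdir -p pics; cat > h.py <<'E'
from rig import *
import numpy as np, cv2
def snap(n,f):
    c=capture(n); cv2.imwrite('pics/'+f+'.png',c['color']); np.save('pics/'+f+'.npy',{k:c[k] for k in c},allow_pickle=True); return c
def load(f): return np.load('pics/'+f+'.npy',allow_pickle=True).item()
def K(c):
    f=192/np.tan(np.radians(c['fovy'])/2); return f
def unproj(c,u,v,z):
    f=K(c); d=np.array([(u-c['cx'])/f,-(v-c['cy'])/f,-1]); M=np.array(c['camera_from_world']); R=M[:3,:3];o=-R.T@M[:3,3]; w=R.T@d
    return o+w*(z-o[2])/w[2]
def proj(c,p):
    f=K(c); q=np.array(c['camera_from_world'])@np.append(p,1); return c['cx']-f*q[0]/q[2], c['cy']+f*q[1]/q[2]
E
python3 - <<'E'
from h import *
for n in('top','side'):
    c=snap(n,n+'0'); print([k for k in c],c['fovy'],c['cx'],c['cy']); M=np.array(c['camera_from_world']); print(M.round(3), -M[:3,:3].T@M[:3,3])
    cv2.imwrite('pics/'+n+'0b.png',cv2.resize(c['color'],(800,600),interpolation=cv2.INTER_CUBIC))
s=read_state();print(s['position'],s['tcp_rot'],s['opening'])
E
```

```text
['color', 'fovy', 'cx', 'cy', 'camera_from_world'] 51.3710651758303 253.66423161712552 199.48697319299532
[[ 0.013 -1.     0.002 -0.02 ]
 [ 0.983  0.013  0.181 -0.626]
 [-0.181 -0.     0.983 -1.411]
 [ 0.     0.     0.     1.   ]] [ 0.36087624 -0.01212682  1.50121482]
['color', 'fovy', 'cx', 'cy', 'camera_from_world'] 49.3232307764727 251.6120135513898 192.6379698157205
[[ 0.939 -0.343 -0.007 -0.608]
 [ 0.128  0.331  0.935 -0.163]
 [-0.318 -0.879  0.355 -1.148]
 [ 0.     0.     0.     1.   ]] [ 0.22735972 -1.16349834  0.55491931]
[0.17046245 0.60062849 0.22166641] [[-9.61944953e-01  2.73241939e-01 -8.66071059e-04]
 [ 2.73243083e-01  9.61943412e-01 -1.75778639e-03]
 [ 3.52810388e-04 -1.92754167e-03 -9.99998080e-01]] 1.0016587412079077
```

View pics/top0b.png

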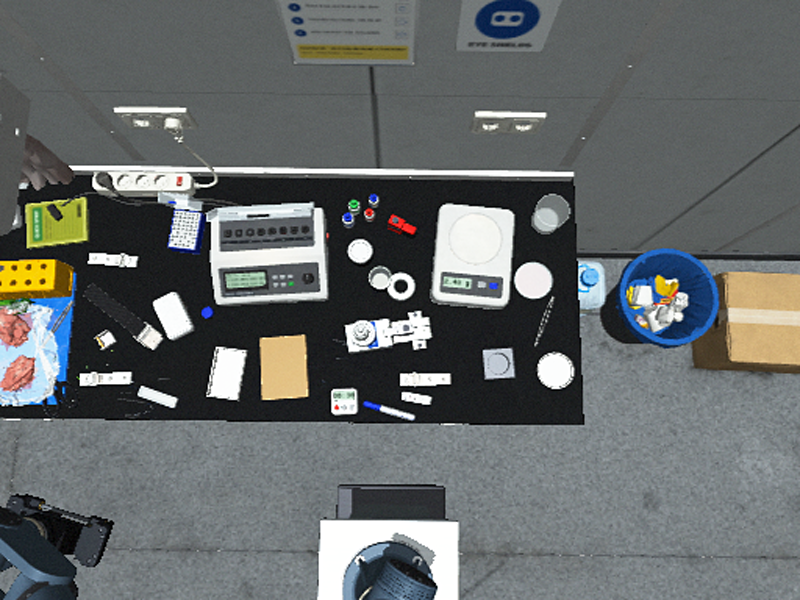

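View pics/side0b.png

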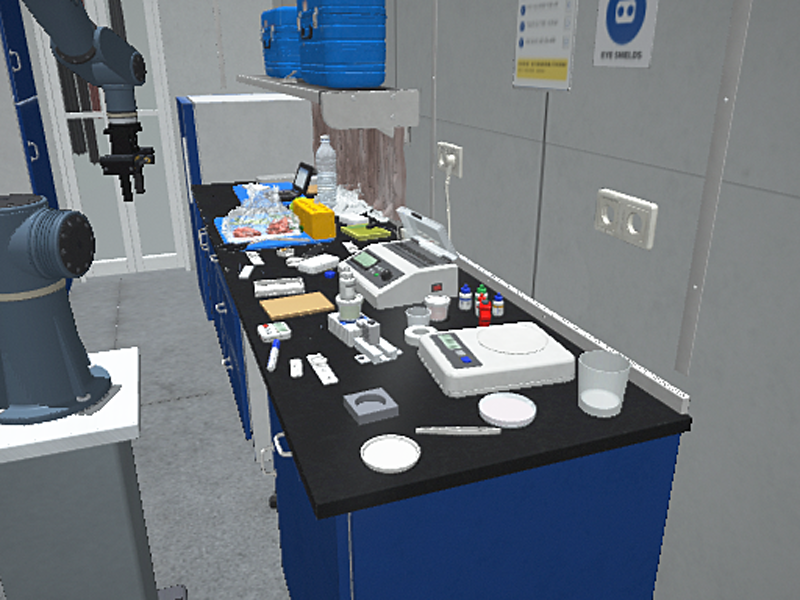

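Top view: the stack is at (365,332), the rail at (405,330) with its open end to the right, the pad at (284,366), the white tray at (226,373), the stand at (498,363), the dish candidates at (533,280) and (556,371), and the timer at (343,401). I'll look at enlarged crops next.

```bash
python3 - <<'E'
from h import *
def crop(f,o,x0,y0,w,h,k):
    c=load(f)['color'][y0:y0+h,x0:x0+w]; cv2.imwrite('pics/'+o+'.png',cv2.resize(c,None,fx=k,fy=k,interpolation=cv2.INTER_CUBIC))
crop('top0','t1',210,190,80,60,10)
crop('top0','t2',120,170,260,100,3)
crop('side0','s1',170,160,114,85,7)
E
```

```text
(no output)
```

View pics/t1.png

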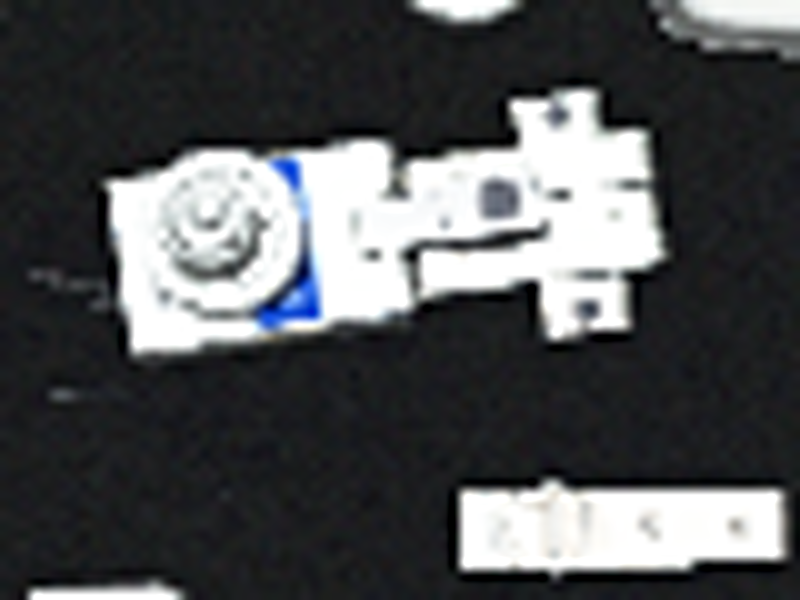

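View pics/t2.png

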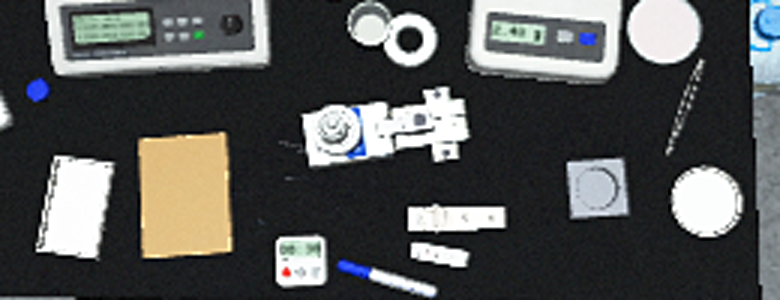

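View pics/s1.png

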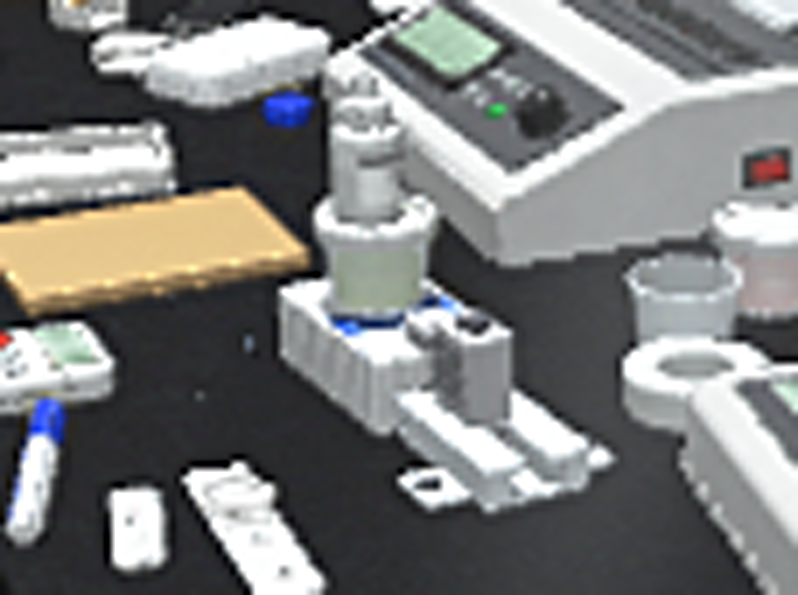

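```bash
python3 - <<'E'
from h import *
c=load('top0'); S=load('side0')
def t1(u,v,z,):return unproj(c,210+(u+.5)/10-.5,190+(v+.5)/10-.5,z)
def t2(u,v,z):return unproj(c,120+(u+.5)/3-.5,170+(v+.5)/3-.5,z)
def s1(u,v,z):return unproj(S,170+(u+.5)/7-.5,160+(v+.5)/7-.5,z)
def sh(n,p): print(n,(np.array(p)[:2]*1000).round(0))
for n,pt in dict(head=(498,200,.065),bot=(207,207,.148),lugA=(557,112,.007),lugB=(588,308,.007),c1=(110,182,.036),c2=(388,145,.036),c3=(410,312,.036),c4=(135,350,.036),rail_r1=(645,132,.02),rail_r2=(662,262,.02),railb=(425,295,.02),cup=(228,232,.126),).items(): sh(n,t1(*pt))
for n,pt in dict(pad1=(139,139,.009),pad2=(227,133,.009),pad3=(231,250,.009),pad4=(142,257,.009),tr1=(57,157,.016),tr2=(114,162,.016),tr3=(98,258,.016),tr4=(38,250,.016),st1=(567,161,.018),st2=(624,158,.018),st3=(628,215,.018),st4=(570,218,.018),dish=(707,202,.01),dl=(671,202,.01),dr=(743,202,.01),o=(664,30,.01),ol=(627,30,.01),orr=(702,30,.01)).items(): sh(n,t2(*pt))
for n,pt in dict(head=(477,322,.065),cuptop_l=(315,215,.081),cuptop_r=(438,215,.081),cap=(350,85,.148)).items(): sh('S'+n,s1(*pt))
x=S['color'][225:305,215:355]; cv2.imwrite('pics/s2.png',cv2.resize(x,None,fx=5,fy=5,interpolation=cv2.INTER_CUBIC))
E
```

```text
head [588. -33.]
bot [571.  68.]
lugA [632. -56.]
lugB [557. -68.]
c1 [598. 111.]
c2 [613.   8.]
c3 [550.  -1.]
c4 [535. 100.]
rail_r1 [622. -89.]
rail_r2 [573. -95.]
railb [559.  -7.]
cup [566.  62.]
pad1 [568. 318.]
pad2 [577. 208.]
pad3 [431. 197.]
pad4 [421. 306.]
tr1 [543. 417.]
tr2 [538. 346.]
tr3 [419. 359.]
tr4 [428. 433.]
st1 [ 546. -219.]
st2 [ 551. -290.]
st3 [ 480. -293.]
st4 [ 475. -221.]
dish [ 498. -393.]
dl [ 497. -349.]
dr [ 498. -438.]
o [ 717. -346.]
ol [ 716. -298.]
orr [ 718. -394.]
Shead [589. -39.]
Scuptop_l [547.  75.]
Scuptop_r [600.  54.]
Scap [561.  57.]
```

View pics/s2.png

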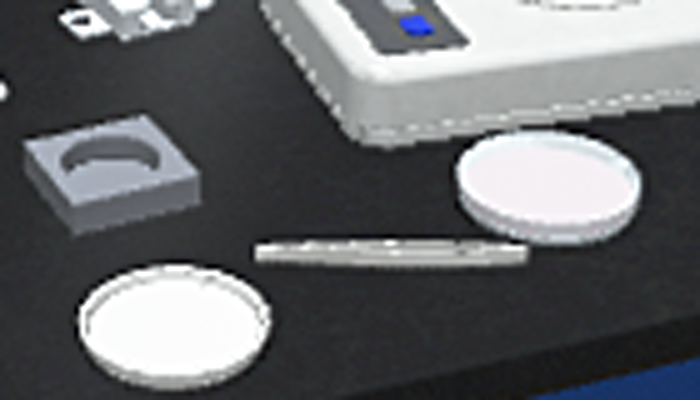

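The white rimmed dish at s2 (173,325) measures 89 mm, so it is the listed one. The pinkish one at (548,187) is a 96 mm Petri dish. The carton corners give 104 x 64 mm, the pad 148 x 110 mm and the tray about 117 x 73 mm, which all match the given sizes. The rail axis lies about 8° off world -y. Now I'll move above the dog.

Call:
{"name": "jog_arm", "arguments": {"delta_pos": [[41.8,-63.7,1],[41.8,-63.7,1],[41.8,-63.7,1],[41.8,-63.7,1],[41.8,-63.7,1],[41.8,-63.7,1],[41.8,-63.7,1],[41.8,-63.7,1],[41.8,-63.7,1],[41.8,-63.7,1],[41.8,-63.7,1],[41.8,-63.7,1]], "turn": [-66,-66,-66,-66,-66,-66,-66,-66,-66,-66,-66,-66], "grip": [0,0,0,0,0,0,0,0,0,0,0,0]}}

```text
time_s: 1.6
position: [0.5828, -0.0276, 0.2321]
tcp_rot: [[-0.141, 0.99, -0.001], [0.99, 0.141, 0.0], [0.001, -0.001, -1.0]]
force: [0.9, -0.1, -1.0]
opening: 0.995
grasp_force: 0.0
```

Call:
{"name": "jog_arm", "arguments": {"delta_pos": [[0,0,0],[0,0,0]], "turn": [0,0], "grip": [0,0]}}

```text
time_s: 1.85
position: [0.5812, -0.0256, 0.2316]
tcp_rot: [[-0.141, 0.99, -0.002], [0.99, 0.141, 0.001], [0.001, -0.002, -1.0]]
force: [-0.1, 0.5, 0.5]
opening: 0.997
grasp_force: 0.0
```

Call:
{"name": "jog_arm", "arguments": {"delta_pos": [[0.7,-1.1,-5],[0.7,-1.1,-10],[0.7,-1.1,-15],[0.7,-1.1,-15],[0.7,-1.1,-15]], "turn": [0,0,0,0,0], "grip": [0,0,0,0,0]}}

```text
time_s: 2.48
position: [0.5898, -0.0359, 0.0839]
tcp_rot: [[-0.143, 0.99, 0.002], [0.99, 0.143, -0.0], [-0.001, 0.002, -1.0]]
force: [0.1, 0.1, -0.3]
opening: 1.002
grasp_force: 0.0
```

```bash
python3 - <<'E'
from h import *
c=snap('side','side1'); x=c['color'][130:245,160:290]; cv2.imwrite('pics/s3.png',cv2.resize(x,None,fx=5,fy=5,interpolation=cv2.INTER_CUBIC))
s=read_state();print(s['position'])
f=load('top0')
for u,v in((327,302),(212,302),(212,270)): print(unproj(f,(u+.5)*.64-.5,(v+.5)*.64-.5,.03))
E
```

```text
[ 0.59060428 -0.03629578  0.08470291]
[0.65387696 0.15586607 0.03      ]
[0.65029637 0.43221131 0.03      ]
[0.72942827 0.43744296 0.03      ]
```

View pics/s3.png

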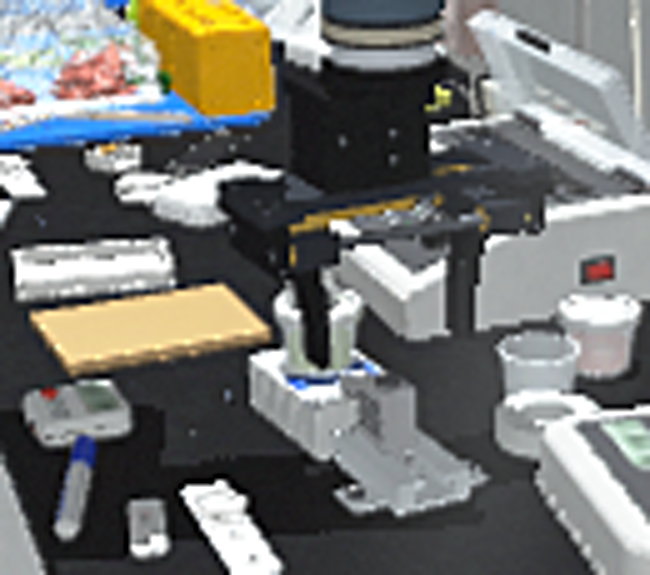

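The fingertips at (317,365) and (460,330) straddle the dog's head at (390,385), centred. I'll descend and grip.

Call:
{"name": "jog_arm", "arguments": {"delta_pos": [[0,0,-3],[0,0,-5.6],[0,0,-5.6],[0,0,-5.6],[0,0,-5.6],[0,0,-5.6],[0,0,-5.6],[0,0,-5.6],[0,0,-5.6]], "turn": [0,0,0,0,0,0,0,0,0], "grip": [0,0,0,1,1,1,1,1,1]}}

```text
time_s: 3.65
position: [0.5892, -0.0368, 0.0263]
tcp_rot: [[-0.142, 0.99, -0.0], [0.99, 0.142, 0.0], [0.0, -0.0, -1.0]]
force: [0.2, 0.0, 0.8]
opening: 0.402
grasp_force: 0.0
```

Call:
{"name": "jog_arm", "arguments": {"delta_pos": [[0,0,0],[0,0,0],[0,0,0],[0,0,0]], "turn": [0,0,0,0], "grip": [1,1,1,1]}}

```text
time_s: 4.15
position: [0.5893, -0.0368, 0.0263]
tcp_rot: [[-0.142, 0.99, 0.0], [0.99, 0.142, -0.0], [-0.0, 0.0, -1.0]]
force: [-0.0, -0.2, -0.8]
opening: 0.272
grasp_force: 30.0
```

Call:
{"name": "jog_arm", "arguments": {"delta_pos": [[0,0,0.15],[0.07,-0.5,0.15],[0.14,-1,0.15],[0.21,-1.5,0.15],[0.29,-2,0.15],[0.36,-2.5,0.15],[0.36,-2.5,0.15]], "turn": [0,0,0,0,0,0,0], "grip": [1,1,1,1,1,1,1]}}

```text
time_s: 5.03
position: [0.593, -0.0624, 0.0279]
tcp_rot: [[-0.141, 0.99, 0.0], [0.99, 0.141, -0.0], [-0.0, 0.0, -1.0]]
force: [-0.2, -0.3, -3.2]
opening: 0.274
grasp_force: 30.0
```

Call:
{"name": "jog_arm", "arguments": {"delta_pos": [[0.1,-0.7,0],[0.2,-1.4,0],[0.3,-2.1,0],[0.4,-2.8,0],[0.5,-3.5,0],[0.6,-4.2,0],[0.7,-4.9,0],[0.8,-5.6,0],[0.9,-6.3,0],[0.9,-6.3,0]], "turn": [0,0,0,0,0,0,0,0,0,0], "grip": [1,1,1,1,1,1,1,1,1,1]}}

```text
time_s: 6.28
position: [0.602, -0.1255, 0.0279]
tcp_rot: [[-0.141, 0.99, 0.0], [0.99, 0.141, -0.0], [-0.0, 0.0, -1.0]]
force: [-0.3, 0.5, -2.4]
opening: 0.271
grasp_force: 30.0
```

```bash
python3 - <<'E'
from h import *
c=snap('side','side2'); x=c['color'][150:260,170:290]; cv2.imwrite('pics/s4.png',cv2.resize(x,None,fx=5,fy=5,interpolation=cv2.INTER_CUBIC))
E
```

```text
(no output)
```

View pics/s4.png

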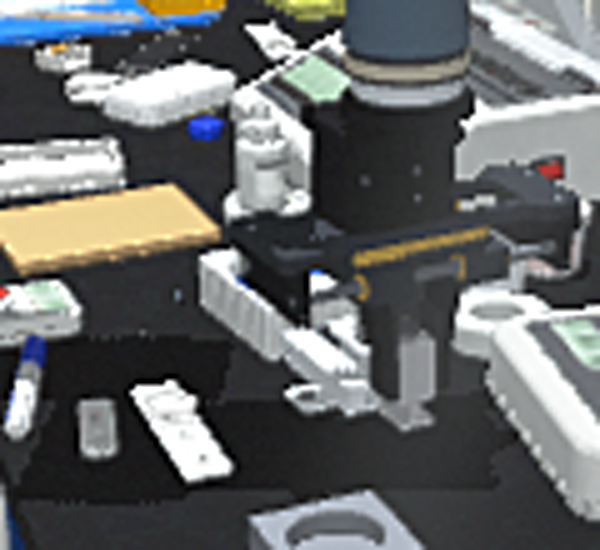

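The dog's foot at (405,415) is clear past the rail end. I'll lift it out.

Call:
{"name": "jog_arm", "arguments": {"delta_pos": [[0.05,-0.3,1],[0.05,-0.3,3],[0.05,-0.3,8],[0.05,-0.3,13],[0.05,-0.3,18],[0.05,-0.3,21],[0.05,-0.3,21]], "turn": [0,0,0,0,0,0,0], "grip": [1,1,1,1,1,1,1]}}

```text
time_s: 7.2
position: [0.6039, -0.1282, 0.2414]
tcp_rot: [[-0.142, 0.99, 0.007], [0.99, 0.142, -0.003], [-0.004, 0.006, -1.0]]
force: [0.3, 0.2, -2.7]
opening: 0.274
grasp_force: 30.0
```

Call:
{"name": "jog_arm", "arguments": {"delta_pos": [[-1,5,0],[-2.3,10,0],[-3.6,15,0],[-4.8,20,0],[-6,25,0],[-7.2,30,0],[-8.4,35,0],[-9.5,40,0],[-10.7,45,0],[-11.8,49,0],[-12,51.7,0],[-12,51.7,0]], "turn": [0,0,0,0,0,0,0,0,0,0,0,0], "grip": [1,1,1,1,1,1,1,1,1,1,1,1]}}

```text
time_s: 8.7
position: [0.4804, 0.3905, 0.2355]
tcp_rot: [[-0.145, 0.989, -0.003], [0.989, 0.145, -0.002], [-0.001, -0.004, -1.0]]
force: [-0.5, 0.2, -2.6]
opening: 0.272
grasp_force: 30.0
```

Call:
{"name": "jog_arm", "arguments": {"delta_pos": [[0,0,-5],[0,0,-10],[0,0,-15],[0,0,-18],[0,0,-19.5],[0,0,-20.3],[0,0,-20.7],[0,0,-20.7]], "turn": [0,0,0,0,0,0,0,0], "grip": [1,1,1,1,1,1,1,1]}}

```text
time_s: 9.7
position: [0.4829, 0.3895, 0.0318]
tcp_rot: [[-0.142, 0.99, 0.001], [0.99, 0.142, 0.001], [0.001, 0.002, -1.0]]
force: [-0.2, -0.3, -2.9]
opening: 0.272
grasp_force: 30.0
```

Call:
{"name": "jog_arm", "arguments": {"delta_pos": [[0,0,-0.2],[0,0,-0.4],[0,0,-0.5],[0,0,-0.6],[0,0,-0.6]], "turn": [0,0,0,0,0], "grip": [1,1,1,1,1]}}

```text
time_s: 10.32
position: [0.4823, 0.3892, 0.0253]
tcp_rot: [[-0.142, 0.99, 0.0], [0.99, 0.142, 0.0], [0.0, 0.0, -1.0]]
force: [-0.6, -0.3, 1.7]
opening: 0.268
grasp_force: 30.0
```

Call:
{"name": "jog_arm", "arguments": {"delta_pos": [[0,0,0],[0,0,0],[0,0,0],[0,0,0],[0,0,0],[0,0,0],[0,0,2],[0,0,8],[0,0,14],[0,0,20],[0,0,20],[0,0,20]], "turn": [0,0,0,0,0,0,0,0,0,0,0,0], "grip": [0,0,0,0,0,0,0,0,0,0,0,0]}}

```text
time_s: 11.82
position: [0.4818, 0.389, 0.2258]
tcp_rot: [[-0.142, 0.99, 0.001], [0.99, 0.142, 0.0], [0.0, 0.001, -1.0]]
force: [-0.6, 0.2, -0.4]
opening: 1.002
grasp_force: 0.0
```

```bash
python3 - <<'E'
from h import *
s=read_state();print(s['position'],s['opening'])
a=snap('top','top2')
c=snap('side','side3')
x=np.hstack([cv2.resize(a['color'][190:260,125:195],None,fx=5,fy=5,interpolation=cv2.INTER_CUBIC),cv2.resize(a['color'][190:260,205:275],None,fx=5,fy=5,interpolation=cv2.INTER_CUBIC)])
y=cv2.resize(c['color'][150:240,150:290],(700,450),interpolation=cv2.INTER_CUBIC)[100:350]
cv2.imwrite('pics/m1.png',np.vstack([x,y]))
E
```

```text
[0.48181046 0.38897269 0.22576173] 1.0015389493835587
```

View pics/m1.png

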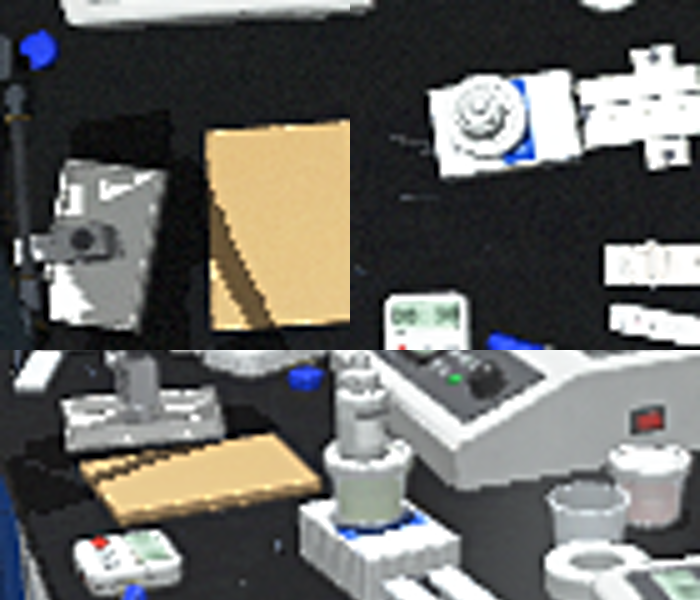

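The dog stands upright in the tray at (85,240). In the same picture, from the top, the bottle cap is at (485,103), the lid at (491,117), and the carton corners are at (430,90), (570,72), (582,160) and (440,177).

```bash
python3 - <<'E'
from h import *
a=load('top2');c=load('side3')
def T(u,v,z): return unproj(a,205+(u-350+.5)/5-.5,190+(v+.5)/5-.5,z)[:2]*1000
def S(u,v,z): return unproj(c,150+(u+.5)/5-.5,150+(v-250+.5)/5-.5,z)[:2]*1000
print('cap',T(485,103,.148),'lid',T(491,117,.081), 'carton',[T(*p,.036).round() for p in((430,90),(570,72),(582,160),(440,177))])
print('S lid',S(369,455,.081),'S bottle mid',S(363,422,.115),'body top l,r',S(335,395,.129),S(390,395,.129))
E
```

```text
cap [571.59347649  63.29934485] lid [571.90053846  62.49178259] carton [array([598., 111.]), array([613.,   7.]), array([547.,  -3.]), array([533., 101.])]
S lid [573.16066687  61.47510023] S bottle mid [561.62653448  31.90914524] body top l,r [548.77342211  49.20252884] [581.1693247   36.59000267]
```

Call:
{"name": "jog_arm", "arguments": {"delta_pos": [[9,-32.6,0],[9,-32.6,0],[9,-32.6,0],[9,-32.6,0],[9,-32.6,0],[9,-32.6,0],[9,-32.6,0],[9,-32.6,0],[9,-32.6,0]], "turn": [0,0,0,0,0,0,0,0,0], "grip": [0,0,0,0,0,0,0,0,0]}}

```text
time_s: 13.05
position: [0.5715, 0.0647, 0.2243]
tcp_rot: [[-0.143, 0.99, -0.002], [0.99, 0.143, 0.0], [0.001, -0.001, -1.0]]
force: [-0.7, -0.2, -0.4]
opening: 0.998
grasp_force: 0.0
```

Call:
{"name": "jog_arm", "arguments": {"delta_pos": [[0,-0.15,-4],[0,-0.15,-8],[0,-0.15,-11],[0,-0.15,-12.2],[0,-0.15,-12.2],[0,-0.15,-12.2],[0,-0.15,-12.2],[0,-0.15,-12.2],[0,-0.15,-12.2],[0,-0.15,-12.2],[0,-0.15,-12.2],[0,-0.15,-12.2]], "turn": [0,0,0,0,0,0,0,0,0,0,0,0], "grip": [0,0,0,0.2,0.4,0.5,0.52,0.54,0.55,0.56,0.57,0.58]}}

```text
time_s: 14.55
position: [0.5723, 0.0617, 0.1028]
tcp_rot: [[-0.142, 0.99, -0.0], [0.99, 0.142, 0.0], [0.0, -0.0, -1.0]]
force: [-0.8, 0.7, -0.4]
opening: 0.425
grasp_force: 0.0
```

Call:
{"name": "jog_arm", "arguments": {"delta_pos": [[0,0,0],[0,0,0],[0,0,0],[0,0,0],[0,0,0],[0,0,0],[0,0,0],[0,0,0]], "turn": [0,0,0,0,0,0,0,0], "grip": [0.59,0.6,0.61,0.62,0.64,0.68,0.75,1]}}

```text
time_s: 15.55
position: [0.5723, 0.0617, 0.1029]
tcp_rot: [[-0.142, 0.99, 0.0], [0.99, 0.142, 0.0], [-0.0, 0.0, -1.0]]
force: [-0.2, 0.4, -0.1]
opening: 0.359
grasp_force: 30.0
```

Call:
{"name": "jog_arm", "arguments": {"delta_pos": [[0,0,0.3],[0,0,1],[0,0,2],[0,0,4],[0,0,4]], "turn": [0,0,0,0,0], "grip": [1,1,1,1,1]}}

```text
time_s: 16.18
position: [0.5738, 0.0616, 0.1449]
tcp_rot: [[-0.142, 0.99, 0.005], [0.99, 0.142, -0.0], [-0.001, 0.005, -1.0]]
force: [0.1, 0.5, -0.6]
opening: 0.363
grasp_force: 30.0
```

```bash
python3 - <<'E'
from h import *
c=snap('side','side4'); x=c['color'][120:220,180:280]; cv2.imwrite('pics/s5.png',cv2.resize(x,None,fx=6,fy=6,interpolation=cv2.INTER_CUBIC))
E
```

```text
(no output)
```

View pics/s5.png

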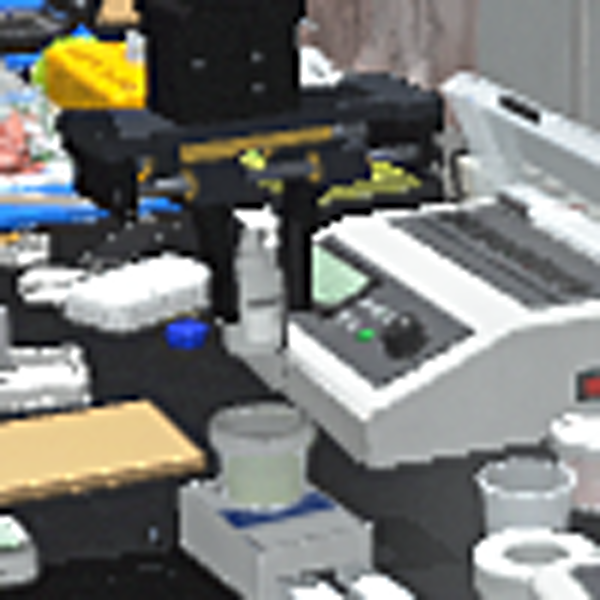

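The bottle hangs upright at (262,285), and the cup and carton are undisturbed. I'll carry it to the stand.

Call:
{"name": "jog_arm", "arguments": {"delta_pos": [[0,0,4],[-1,-5,6],[-2,-10,6],[-3,-15,6],[-4,-20,6],[-5,-25,6],[-6.1,-30,6],[-6.1,-31.9,6],[-6.1,-31.9,6],[-6.1,-31.9,6]], "turn": [0,0,0,0,0,0,0,0,0,0], "grip": [1,1,1,1,1,1,1,1,1,1]}}

```text
time_s: 17.48
position: [0.5112, -0.2555, 0.2024]
tcp_rot: [[-0.143, 0.99, -0.001], [0.99, 0.143, 0.002], [0.002, -0.001, -1.0]]
force: [-0.6, 0.9, -0.7]
opening: 0.362
grasp_force: 30.0
```

Call:
{"name": "jog_arm", "arguments": {"delta_pos": [[0.15,-0.1,-5],[0.15,-0.1,-10],[0.15,-0.1,-13],[0.15,-0.1,-14],[0.15,-0.1,-14],[0.15,-0.1,-14]], "turn": [0,0,0,0,0,0], "grip": [1,1,1,1,1,1]}}

```text
time_s: 18.23
position: [0.5139, -0.2585, 0.0644]
tcp_rot: [[-0.142, 0.99, 0.002], [0.99, 0.142, -0.002], [-0.002, 0.002, -1.0]]
force: [-0.3, -0.8, 0.4]
opening: 0.364
grasp_force: 30.0
```

```bash
python3 - <<'E'
from h import *
c=snap('side','side5'); print(read_state()['position']); print(proj(c,[.513,-.256,.018])); x=c['color'][190:290,200:300]; cv2.imwrite('pics/s6.png',cv2.resize(x,None,fx=6,fy=6,interpolation=cv2.INTER_CUBIC))
E
```

```text
[ 0.5138674  -0.25869058  0.06444266]
(np.float64(236.62117817894284), np.float64(256.59923452161394))
```

View pics/s6.png

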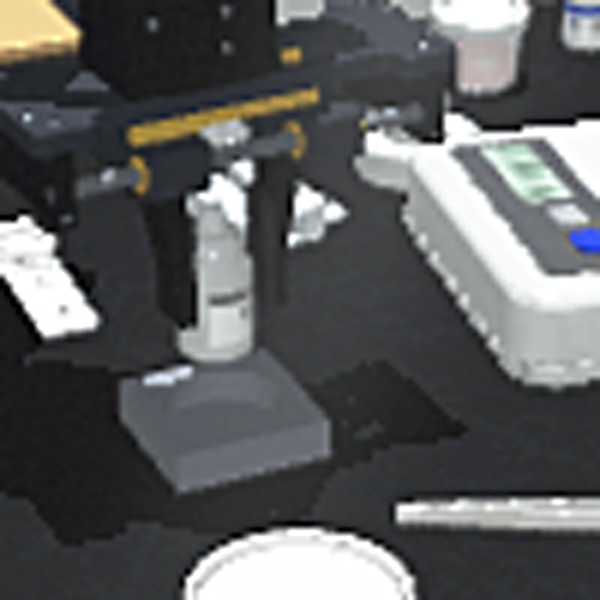

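The bottle's base at (218,345) projects onto the well centre, about (223,405), within roughly 2 mm. I'll lower it.

Call:
{"name": "jog_arm", "arguments": {"delta_pos": [[0.1,0.1,-1],[0.1,0.1,-2],[0.1,0.1,-2.8],[0.1,0.1,-3.3],[0.1,0.1,-3.6],[0.1,0.1,-3.75],[0.1,0.1,-3.75]], "turn": [0,0,0,0,0,0,0], "grip": [1,1,1,1,1,1,1]}}

```text
time_s: 19.15
position: [0.5136, -0.2571, 0.026]
tcp_rot: [[-0.142, 0.99, -0.0], [0.99, 0.142, 0.0], [0.0, -0.0, -1.0]]
force: [-1.9, 0.4, 3.9]
opening: 0.361
grasp_force: 30.0
```

Call:
{"name": "jog_arm", "arguments": {"delta_pos": [[0,0,0],[0,0,0],[0,0,0],[0,0,0],[0,0,0],[0,0,0],[0,0,0],[0,0,3],[0,0,8],[0,0,14],[0,0,14],[0,0,14]], "turn": [0,0,0,0,0,0,0,0,0,0,0,0], "grip": [0.6,0.55,0.5,0.4,0.2,0,0,0,0,0,0,0]}}

```text
time_s: 20.65
position: [0.5134, -0.257, 0.1653]
tcp_rot: [[-0.142, 0.99, -0.0], [0.99, 0.142, 0.0], [0.0, -0.0, -1.0]]
force: [-0.2, 0.7, -0.6]
opening: 1.0
grasp_force: 0.0
```

Call:
{"name": "jog_arm", "arguments": {"delta_pos": [[5.9,31.7,3],[5.9,31.7,3],[5.9,31.7,3],[5.9,31.7,3],[5.9,31.7,3],[5.9,31.7,3],[5.9,31.7,3],[5.9,31.7,3],[5.9,31.7,3]], "turn": [0,0,0,0,0,0,0,0,0], "grip": [0,0,0,0,0,0,0,0,0]}}

```text
time_s: 21.78
position: [0.5725, 0.058, 0.1949]
tcp_rot: [[-0.139, 0.99, -0.001], [0.99, 0.139, -0.0], [-0.0, -0.001, -1.0]]
force: [0.7, -0.0, 0.5]
opening: 0.996
grasp_force: 0.0
```

```bash
python3 - <<'E'
from h import *
c=snap('side','side6'); print(read_state()['position']); x=c['color'][150:290,190:300]; cv2.imwrite('pics/s7.png',cv2.resize(x,None,fx=4,fy=4,interpolation=cv2.INTER_CUBIC))
E
```

```text
[0.57263204 0.05809979 0.19509779]
```

View pics/s7.png

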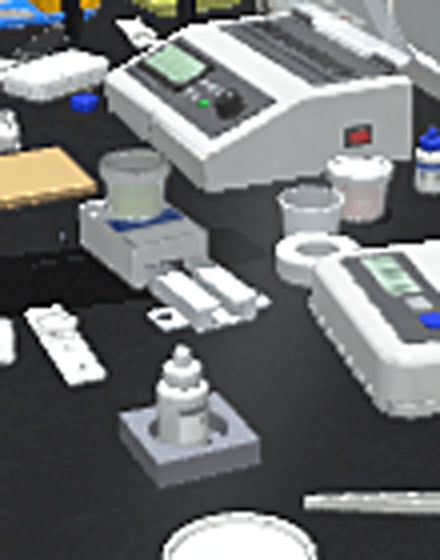

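The bottle stands in the well at (182,435) against a well centre of about (188,435), which is roughly 3 mm off. Next is the cup, gripped at its lid.

Call:
{"name": "jog_arm", "arguments": {"delta_pos": [[0,0.4,-4],[0,0.4,-8],[0,0.4,-11],[0,0.4,-13],[0,0.4,-13.8],[0,0.4,-13.8],[0,0.4,-13.8],[0,0.4,-13.8],[0,0.4,-13.8]], "turn": [0,0,0,0,0,0,0,0,0], "grip": [0,0,0,0,0,0,0.1,0.2,0.22]}}

```text
time_s: 22.95
position: [0.5732, 0.0637, 0.058]
tcp_rot: [[-0.142, 0.99, 0.001], [0.99, 0.142, -0.0], [-0.0, 0.001, -1.0]]
force: [-0.2, -0.5, 0.3]
opening: 0.805
grasp_force: 0.0
```

Call:
{"name": "jog_arm", "arguments": {"delta_pos": [[0,0,0],[0,0,0],[0,0,0],[0,0,0],[0,0,0],[0,0,0],[0,0,0],[0,0,0],[0,0,0],[0,0,0],[0,0,0],[0,0,0]], "turn": [0,0,0,0,0,0,0,0,0,0,0,0], "grip": [0.24,0.26,0.27,0.28,0.29,0.3,0.31,0.32,0.34,0.4,0.6,1]}}

```text
time_s: 24.45
position: [0.5727, 0.0637, 0.0574]
tcp_rot: [[-0.142, 0.99, -0.0], [0.99, 0.142, -0.0], [-0.0, -0.0, -1.0]]
force: [0.2, 0.1, -0.8]
opening: 0.656
grasp_force: 30.0
```

Call:
{"name": "jog_arm", "arguments": {"delta_pos": [[0,0,0.3],[0,0,1],[0,0,3],[0,0,7],[0,0,12],[0,0,12]], "turn": [0,0,0,0,0,0], "grip": [1,1,1,1,1,1]}}

```text
time_s: 25.2
position: [0.5759, 0.0636, 0.182]
tcp_rot: [[-0.142, 0.99, 0.01], [0.99, 0.142, -0.001], [-0.002, 0.01, -1.0]]
force: [-0.3, 1.0, -1.5]
opening: 0.661
grasp_force: 30.0
```

Call:
{"name": "jog_arm", "arguments": {"delta_pos": [[-0.7,-4,0],[-1.3,-8,0],[-2,-12,0],[-2.7,-17,0],[-3.6,-22,0],[-4.4,-27,0],[-5.2,-32,0],[-6,-37,0],[-6.9,-42,0],[-7.5,-45.7,0],[-7.5,-45.7,0],[-7.5,-45.7,0]], "turn": [0,0,0,0,0,0,0,0,0,0,0,0], "grip": [1,1,1,1,1,1,1,1,1,1,1,1]}}

```text
time_s: 26.7
position: [0.497, -0.392, 0.1762]
tcp_rot: [[-0.141, 0.99, -0.002], [0.99, 0.141, 0.003], [0.003, -0.001, -1.0]]
force: [-0.0, -0.8, -1.5]
opening: 0.663
grasp_force: 30.0
```

Call:
{"name": "jog_arm", "arguments": {"delta_pos": [[0.1,0,-4],[0.1,0,-8],[0.1,0,-11],[0.1,0,-13],[0.1,0,-14],[0.1,0,-14.4],[0.1,0,-14.4]], "turn": [0,0,0,0,0,0,0], "grip": [1,1,1,1,1,1,1]}}

```text
time_s: 27.58
position: [0.4992, -0.3937, 0.0341]
tcp_rot: [[-0.142, 0.99, 0.001], [0.99, 0.142, -0.001], [-0.001, 0.001, -1.0]]
force: [-0.2, 0.6, -1.3]
opening: 0.658
grasp_force: 30.0
```

Call:
{"name": "jog_arm", "arguments": {"delta_pos": [[-0.1,0.1,-0.3],[-0.1,0.1,-0.6],[-0.1,0.1,-0.75],[-0.1,0.1,-0.85],[-0.1,0.1,-0.85]], "turn": [0,0,0,0,0], "grip": [1,1,1,1,1]}}

```text
time_s: 28.2
position: [0.4978, -0.3923, 0.0254]
tcp_rot: [[-0.142, 0.99, -0.0], [0.99, 0.142, -0.0], [-0.0, -0.0, -1.0]]
force: [-0.6, 1.1, 3.4]
opening: 0.661
grasp_force: 30.0
```

Call:
{"name": "jog_arm", "arguments": {"delta_pos": [[0,0,0],[0,0,0],[0,0,0],[0,0,0],[0,0,0],[0,0,0],[0,0,2],[0,0,6],[0,0,11],[0,0,15],[0,0,15]], "turn": [0,0,0,0,0,0,0,0,0,0,0], "grip": [0.3,0.25,0.2,0.1,0,0,0,0,0,0,0]}}

```text
time_s: 29.58
position: [0.4999, -0.3945, 0.1807]
tcp_rot: [[-0.142, 0.99, 0.007], [0.99, 0.142, -0.008], [-0.009, 0.006, -1.0]]
force: [0.5, -0.8, 0.8]
opening: 0.997
grasp_force: 0.0
```

Call:
{"name": "jog_arm", "arguments": {"delta_pos": [[7.5,44.6,0],[7.5,44.6,0],[7.5,44.6,0],[7.5,44.6,0],[7.5,44.6,0],[7.5,44.6,0],[7.5,44.6,0],[7.5,44.6,0],[7.5,44.6,0],[7.5,44.6,0],[7.5,44.6,0]], "turn": [0,0,0,0,0,0,0,0,0,0,0], "grip": [0,0,0,0,0,0,0,0,0,0,0]}}

```text
time_s: 30.95
position: [0.5727, 0.0519, 0.1748]
tcp_rot: [[-0.139, 0.99, -0.0], [0.99, 0.139, -0.0], [-0.0, -0.0, -1.0]]
force: [0.6, -0.2, -0.3]
opening: 0.998
grasp_force: 0.0
```

```bash
python3 - <<'E'
from h import *
c=snap('side','side7');a=snap('top','top7'); print(read_state()['position']); x=c['color'][180:310,190:300]; y=a['color'][200:265,300:380]
x=cv2.resize(x,None,fx=3,fy=3,interpolation=cv2.INTER_CUBIC);y=cv2.resize(y,None,fx=5,fy=5,interpolation=cv2.INTER_CUBIC)
o=np.zeros((400,730,3),np.uint8);o[:390,:330]=x;o[:325,330:]=y
cv2.imwrite('pics/s8.png',o)
E
```

```text
[0.57280907 0.05223669 0.17489887]
```

View pics/s8.png

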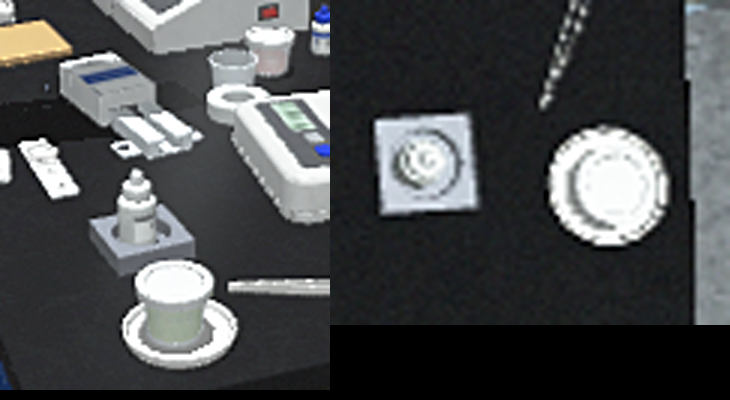

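The bottle is in its well and the cup is in the dish (lid at (612,184), dish at (608,185)). I'll check the numbers and descend onto the carton.

```bash
python3 - <<'E'
from h import *
a=load('top7')
def T(u,v,z): return (unproj(a,300+(u-330+.5)/5-.5,200+(v+.5)/5-.5,z)[:2]*1000).round(1)
print(T(612,184,.049),T(608,185,.01),'bottle',T(429,159,.071),'stand',T(428,163,.018))
E
```

```text
[ 496.4 -386. ] [ 499.2 -393. ] bottle [ 510.6 -249.4] stand [ 513.2 -257.4]
```

Call:
{"name": "jog_arm", "arguments": {"delta_pos": [[0,0.2,-4],[0,0.2,-8],[0,0.2,-12],[0,0.2,-14],[0,0.2,-15.5],[0,0.2,-16.5],[0,0.2,-16.5],[0,0.2,-16.5]], "turn": [0,0,0,0,0,0,0,0], "grip": [0,0,0,0,0,0,0.1,0.15]}}

```text
time_s: 32.05
position: [0.5734, 0.0556, 0.0106]
tcp_rot: [[-0.142, 0.99, 0.002], [0.99, 0.142, -0.0], [-0.0, 0.002, -1.0]]
force: [0.7, 0.0, 0.1]
opening: 0.886
grasp_force: 0.0
```

Call:
{"name": "jog_arm", "arguments": {"delta_pos": [[0,-0.15,0],[0,-0.15,0],[0,-0.15,0],[0,-0.15,0],[0,-0.15,0],[0,-0.15,0],[0,-0.15,0],[0,-0.15,0],[0,-0.15,0]], "turn": [0,0,0,0,0,0,0,0,0], "grip": [0.17,0.19,0.2,0.22,0.24,0.26,0.3,0.5,1]}}

```text
time_s: 33.17
position: [0.5731, 0.0542, 0.01]
tcp_rot: [[-0.142, 0.99, 0.001], [0.99, 0.142, -0.0], [-0.0, 0.001, -1.0]]
force: [2.2, -0.2, 1.5]
opening: 0.757
grasp_force: 29.9
```

Call:
{"name": "jog_arm", "arguments": {"delta_pos": [[0,0,0],[0,0,0.3],[0,0,1],[0,0,3],[0,0,7],[0,0,7],[0,0,7]], "turn": [0,0,0,0,0,0,0], "grip": [1,1,1,1,1,1,1]}}

```text
time_s: 34.05
position: [0.5719, 0.0543, 0.0796]
tcp_rot: [[-0.142, 0.99, -0.002], [0.99, 0.142, 0.0], [0.0, -0.001, -1.0]]
force: [-1.5, -0.4, -1.5]
opening: 0.754
grasp_force: 29.9
```

```bash
python3 - <<'E'
from h import *
a=load('top7')
g=cv2.cvtColor(a['color'],cv2.COLOR_BGR2GRAY)
for v in (233,236,239): print(v,g[v,342:370])
print('st'); 
for v in (229,231,233): print(v,g[v,308:332])
E
```

```text
233 [ 28  16 254 254 255 255 190 119 251 254 253 252 253 252 251 251 252 253
 254 224 244 255 222 241 125  31  30  30]
236 [ 22  63 211 255 255 191 116 218 255 249 252 252 252 252 252 252 252 252
 252 253 253 228 255 201 255 154  14  30]
239 [ 28   0 255 255 255 189 130 164 255 255 253 252 252 252 252 253 252 252
 253 254 231 252 255 195 255 118  20  29]
st
229 [ 23 118 203 213 178 207 146 210 132 239 252 252 251 234 209 215  79 156
 204 217 104  30  29  31]
231 [ 23 119 207 218 165  84 216 105 255 226 163 255 255 252 240 214 214 106
 199 215 142  45  24  23]
233 [ 26  71 207 215 121  82 192 178 206 255 233 212 229 251 234 207 209  96
 177 209 136  39  26  30]
```

The grip reads 66 mm, as expected. I'll carry the carton to the pad with a turn of +86.5°.

Call:
{"name": "jog_arm", "arguments": {"delta_pos": [[0,0,5],[-0.8,2.2,7],[-1.6,4.5,7],[-2.4,6.8,7],[-3.2,9,7],[-4,11.3,7],[-4.8,13.5,7],[-5.6,15.8,7],[-6.5,18,7],[-7.3,20.3,7],[-7.3,20.3,7],[-7.3,20.3,7]], "turn": [0,9,18,27,36,45,54,63,72,81,86.5,86.5], "grip": [1,1,1,1,1,1,1,1,1,1,1,1]}}

```text
time_s: 35.55
position: [0.4985, 0.2571, 0.1483]
tcp_rot: [[-0.997, -0.08, -0.003], [-0.08, 0.997, -0.001], [0.004, -0.001, -1.0]]
force: [-0.1, 0.2, -0.4]
opening: 0.758
grasp_force: 29.9
```

Call:
{"name": "jog_arm", "arguments": {"delta_pos": [[0,0,0],[0,0,-3],[0,0,-6],[0,0,-8],[0,0,-10],[0,0,-11],[0,0,-11.5],[0,0,-11.5]], "turn": [0,0,0,0,0,0,0,0], "grip": [1,1,1,1,1,1,1,1]}}

```text
time_s: 36.55
position: [0.5, 0.2571, 0.035]
tcp_rot: [[-0.997, -0.08, 0.0], [-0.08, 0.997, 0.0], [-0.0, 0.0, -1.0]]
force: [-0.5, 0.3, -1.9]
opening: 0.751
grasp_force: 29.9
```

Call:
{"name": "jog_arm", "arguments": {"delta_pos": [[0,0,-0.6],[0,0,-1.1],[0,0,-1.4],[0,0,-1.55],[0,0,-1.65],[0,0,-1.65]], "turn": [0,0,0,0,0,0], "grip": [1,1,1,1,1,1]}}

```text
time_s: 37.3
position: [0.4997, 0.2572, 0.0191]
tcp_rot: [[-0.997, -0.081, 0.0], [-0.081, 0.997, 0.0], [-0.0, 0.0, -1.0]]
force: [-2.8, -0.0, 4.7]
opening: 0.755
grasp_force: 29.9
```

Call:
{"name": "jog_arm", "arguments": {"delta_pos": [[0,0,0],[0,0,0],[0,0,0],[0,0,0],[0,0,0],[0,0,2],[0,0,6],[0,0,12],[0,-5,18],[0,-10,18],[0,-15,18],[0,-15,18]], "turn": [0,0,0,0,0,0,0,0,0,0,0,0], "grip": [0.2,0.15,0.1,0,0,0,0,0,0,0,0,0]}}

```text
time_s: 38.8
position: [0.4999, 0.1043, 0.1988]
tcp_rot: [[-0.997, -0.076, 0.0], [-0.076, 0.997, -0.001], [-0.0, -0.001, -1.0]]
force: [0.1, 1.3, -0.2]
opening: 1.001
grasp_force: 0.0
```

Call:
{"name": "jog_arm", "arguments": {"delta_pos": [[0,-5,0],[0,-10,0],[0,-10,0],[0,-10,0]], "turn": [0,0,0,0], "grip": [0,0,0,0]}}

```text
time_s: 39.3
position: [0.4995, 0.0082, 0.1981]
tcp_rot: [[-0.997, -0.081, -0.001], [-0.081, 0.997, 0.001], [0.001, 0.001, -1.0]]
force: [-0.3, 0.1, 0.1]
opening: 1.005
grasp_force: 0.0
```

```bash
python3 - <<'E'
from h import *
c=snap('side','side9');a=snap('top','top9')
x=c['color'][150:310,140:290]; y=a['color'][190:275,120:235]
x=cv2.resize(x,None,fx=2.5,fy=2.5,interpolation=cv2.INTER_CUBIC);y=cv2.resize(y,None,fx=3.6,fy=3.6,interpolation=cv2.INTER_CUBIC)
o=np.zeros((400,790,3),np.uint8);o[:x.shape[0],:x.shape[1]]=x;o[:y.shape[0],375:375+y.shape[1]]=y
cv2.imwrite('pics/s10.png',o)
E
```

```text
(no output)
```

View pics/s10.png

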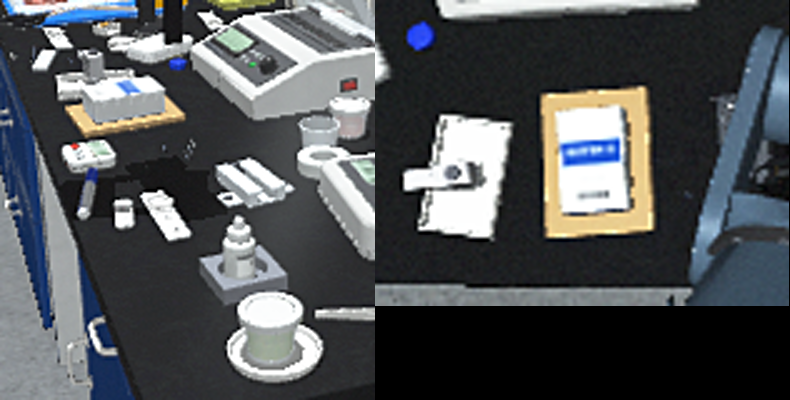

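All four things stand on their places: dog at (455,172), carton at (594,159) on the pad at (597,162), and the bottle and cup upright. The timer has not moved. I'll hand it in.

```bash
python3 -c "
from rig import *
print(hand_in())"
```

```text
the job is handed in; nothing more can be done
None
```

I handed the job in after about 39 s of the 120 s: the dog is in the tray, the bottle in the well, the cup in the dish and the carton on the pad, all upright and released with the timer unmoved in the last pictures; no verdict was returned.

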